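# Wipe the rim of the soap mould with the fingertips

## Task

Clean the top edge of the three-sided wooden soap mould so that its lid will sit flat: run the fingertips along the rim, lightly touching the wood or just above it, from the open end of the long wall to the corner, then round along the end board and off its free end, without lifting off on the way. All three soap scraps on the rim must be wiped off (they may drop on either side); do not pick them up, do not bear down hard on the wood or shift the mould, and leave everything else where it is.

Things in the scene. Friction and masses are not known exactly. Their poses are not given: they have to be found in the camera images.
- mould: brown hardwood soap mould standing loose on the bench, about 2.2 kg: base board 140 (its x) x 360 (its y) x 30 mm, a long wall along the whole -x side and an end board across the +y end, both 20 mm thick with their flat top edge (the rim) 100 mm above the bench; the +x side and the -y end are open. Origin at the centre of the underside, z up
- rim_start (a point): point on the middle line of the 20 mm wide top edge (rim) of the mould, at rim height; open (-y) end of the long wall, 15 mm in from the end face; the stroke starts here, best with the gripper shut. The wood is rigid: half a millimetre too low presses with tens of newtons; the scraps can be swept with the fingertips a few mm above it
- rim_a (a point): point on the middle line of the 20 mm wide top edge (rim) of the mould, at rim height; on the long wall, 110 mm on from rim_start
- rim_b (a point): point on the middle line of the 20 mm wide top edge (rim) of the mould, at rim height; on the long wall, 110 mm on from rim_a
- rim_corner (a point): point on the middle line of the 20 mm wide top edge (rim) of the mould, at rim height; the corner where the middle lines of the long wall and the end board meet, 115 mm on from rim_b and 10 mm in from both outer faces
- rim_c (a point): point on the middle line of the 20 mm wide top edge (rim) of the mould, at rim height; on the end board, 65 mm on from rim_corner
- rim_end (a point): point on the middle line of the 20 mm wide top edge (rim) of the mould, at rim height; free end of the end board, 55 mm on from rim_c and 10 mm in from the end face; the stroke runs on past here in the same direction, off the end, until the scrap pushed ahead of the fingers drops
- scrap1: first chip of hard soap, pale cream against the brown wood, 30 x 20 x 16 mm, about 12 g, loose, lying flat on the rim with its long side roughly along it; origin at the centre of its underside, long side along its own y axis; on the half of the long wall nearer the open end
- scrap2: second chip of hard soap, pale cream against the brown wood, 30 x 20 x 16 mm, about 12 g, loose, lying flat on the rim with its long side roughly along it; origin at the centre of its underside, long side along its own y axis; on the half of the long wall nearer the corner
- scrap3: third chip of hard soap, pale cream against the brown wood, 30 x 20 x 16 mm, about 12 g, loose, lying flat on the rim with its long side roughly along it; origin at the centre of its underside, long side along its own y axis; on the end board
- soap_bar: bystander, to be left alone: loose cream soap bar 55 x 85 x 28 mm lying on the mould's base board; origin under its centre
- soap_block: bystander, to be left alone: large cream soap block 100 x 200 x 90 mm (long side along its y) with a round green seal on top, beyond the mould; origin under its centre
- lid: bystander, to be left alone: wooden lid of the mould, 360 (x) x 140 (y) x 15 mm with two cleats and a round knob (45 mm high in all), lying flat to the robot's right; origin under its centre
- bottle: bystander, to be left alone: amber bottle, 68 mm wide, 170 mm tall, to the robot's left; origin under its centre
- jar: bystander, to be left alone: clear jar with a green lid, 80 mm wide, 110 mm tall, to the robot's left; origin under its centre
- beaker: bystander, to be left alone: open steel beaker, 76 mm wide, 100 mm tall, to the robot's left; origin under its centre
- scraper: bystander, to be left alone: spatula 200 mm long, lying flat beyond the mould on the right

How it is judged:
By the outcome, as a careful person would: the job done as asked, in the order asked, and still so for the second after the job is handed in, with the robot touching nothing.
It also fails if it takes over 43 s, if anything falls off the work surface, if the arm or the gripper's body presses on something with over 40 N, if the wrist force passes 120 N, or if a joint passes its speed limit or range.

## Robot

A 6-joint arm with a two-finger parallel gripper is mounted at the origin on the work surface. World frame = base frame: x ahead of the robot, y to its left, z up, the work surface at z = 0. Lengths are in m, angles in rad, forces in N, time in s.
With the tool pointing down it reaches from about 0.225 to 0.875 m from the base axis. Payload 3.4 kg.
Tool frame: the origin (TCP) lies where the fingers leave the gripper's body, on its centre line; the fingertips stand 73 mm ahead of it and the grasp point (between the pads) lies 54 mm ahead of it (manip.pinch_z is the distance from the TCP to the grasp point, in m); z points along the fingers, y is the line along which they close (so a half turn about z gives the same grasp; the last joint's range is limited). The gripper opens to 85 mm and grips with 20 to 120 N. Pads are 22 mm wide; open, the fingers measure 114 mm over their backs; the gripper's body (76 mm by 85 mm) begins 54 mm behind the grasp point. The pads swing forward as they close: fully open they stand 13 mm farther back than shut.
Start: joints at [1.093, 0.276, 1.505, -0, 1.361, -0.121], TCP at [0.201, 0.539, 0.304] pointing down, gripper open.
Joint ranges: [-2.89, 2.89], [-0.75, 2.08], [0.22, 2.7], [-1.18, 4.32], [0.11, 2.71], [-2.7, 2.7]. Speed limits (rad/s): [2.57, 2.57, 3.14, 3.14, 3.14, 3.14].

## Interface

Orientations are given as a unit quaternion [w, x, y, z].
In Python, from rig import readout, imaging, manip gives the robot as it stands. The module is installed in compiled form; this text tells all that it offers.
- The arm moves only by the tool servo_tool, never from a script. Its argument "moves" is a list of rows, each an object with "dp": the shift along the tool's x, y, z in units of 0.2 m (1.0 is 0.2 m), a list of three; "delta_rot": the turn, a rotation vector about the tool's x, y, z in units of 0.1 rad (1.0 is 0.1 rad), a list of three; "fingers": the opening, from 0 (shut) to 1 (fully open). In form: [{"dp": [dx, dy, dz], "delta_rot": [wx, wy, wz], "fingers": fingers}, ...]. A call has 1 to 5 rows; each row shifts and turns the commanded pose from where the row before left it, along the tool's axes as they then stand; what a row does not reach is not made up. A row lasts 1/10 s, in which the tool goes at most 50 mm and 8.59 degrees, less where a joint would pass 70% of its speed; a pose out of reach is approached as far as the arm can. A call with a number of a shift or a turn outside -1 to 1 is refused whole. A call with a gripper value outside its range is refused whole. The fingers move at their own pace and stop on an object; "force" is the grip in N (left out, the last holds). Time passes only in rows, so rows that do not move let the fingers close. It gives the time, the measured TCP pose, the force, the opening and the grip force at its end, in the units of the state.
- readout.get_state(): the state, without advancing time (a new reading comes with each control period).
- imaging.get_image(name): name is "scene" or "side" or "wrist"; returns (picture, depth): 480x640x3 uint8, red, green, blue; 480x640 float32, m along the optical axis (not along the pixel's ray), 0 where there is no reading.
- imaging.calibration(name): a dict with "intrinsics" (3x3 intrinsics, pixels), "R" (3x3) and "t" (3): a world point X has camera coordinates R X + t; the wrist camera has in their place "hand_eye" (4x4, takes a point from camera to tool coordinates, whose origin is the TCP and whose axes are the flange's). Camera axes: x right, y down, z forward; pixel columns grow to the right and rows downward; lengths in m; the calibration is good to about 2 mm. A picture is of the moment at which its call begins: read the wrist's pose just before it. calibration takes no time and is no camera call.
- manip.sign_off(): hands the job in; it is judged then, once.
The state is a dict: "clock": time; "qpos": joint angles; "qd": joint speeds; "effort": joint torques, N m; "position": TCP position; "ee_rot": TCP orientation; "contact_force": force on the tool from outside, world axes, zero at the start; "moment": the same for the moment, N m; "width": finger opening in m; "gripper_force": force on a finger pad.
Only numpy, scipy, OpenCV 4.12 (cv2) and the standard library are available. Lean on these libraries where they do the work, as an engineer would, in place of code of your own. Each camera call takes 0.05 s, during which the arm holds its last target. There are 200 camera calls.

## Working session

There is one attempt and no reset: what is moved stays moved. The work goes in short steps, Python scripts to look and compute and a tool call to move; the robot and the scene stay as the last step left them, time stands still between calls to the robot, and variables do not carry over. Pictures are saved under pics/ and viewed, at most 10 in all, crops included, and the job is handed in when it is done.

Besides the shell and the picture viewer there is one more tool, called by a JSON object that holds its "fn" and its "kwargs", one argument or row to a line. servo_tool: Moves the arm, as the interface text tells. Its arguments: {"type":"object","properties":{"moves":{"type":"array"},"force":{"type":"number"}},"required":["moves"]}

```bash
mkdir -p pics
cat > h.py <<'E'
import numpy as np, cv2
from rig import readout, imaging, manip
def snap(n,f):
    p,d=imaging.get_image(n); cv2.imwrite(f'pics/{f}.png',p[:,:,::-1]); np.save(f'pics/{f}.npy',d); return p,d
def cloud(n,d,T=None):
    c=imaging.calibration(n);K=np.array(c['intrinsics'])
    v,u=np.mgrid[:480,:640]
    P=np.stack([(u-K[0,2])/K[0,0]*d,(v-K[1,2])/K[1,1]*d,d],-1)
    R=np.array(c['R']);t=np.array(c['t']); return (P-t)@R
E
python3 - <<'E'
from h import *
s=readout.get_state();print({k:np.round(v,3).tolist() for k,v in s.items()})
for n in('scene','side'):
    snap(n,n+'0');c=imaging.calibration(n);R=np.array(c['R']);print(n,-R.T@np.array(c['t']),R[2])
E
```

```text
{'clock': 0.0, 'qpos': [1.093, 0.277, 1.506, 0.0, 1.361, -0.121], 'qd': [-0.0, -0.001, -0.0, -0.0, 0.0, 0.0], 'effort': [0.001, -41.677, -24.58, -0.0, 0.011, -0.0], 'position': [0.201, 0.538, 0.303], 'ee_rot': [-0.0, 0.177, 0.984, -0.001], 'contact_force': [-0.047, 0.019, -0.013], 'moment': [0.044, 0.038, 0.005], 'gripper_force': 0.0, 'width': 0.085}
scene [ 1.1704238  -0.46242609  1.24955947] [-0.43201058  0.33076016 -0.83902597]
side [ 0.30457084 -1.12860814  0.74096379] [ 0.20777984  0.84143871 -0.49880702]
```

View pics/scene0.png

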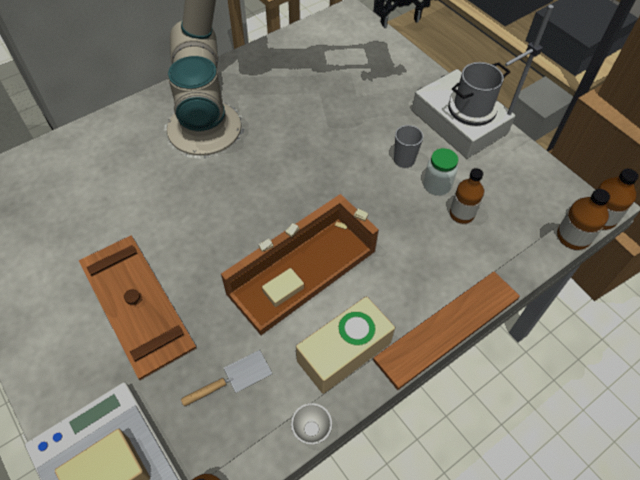

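View pics/side0.png

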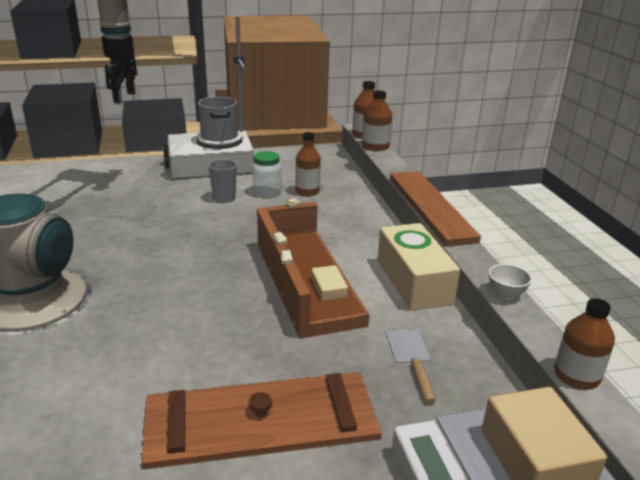

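Both views show the mould with its rim, from open end at scene px (222,280) to the corner (343,198) to the free end (378,240). The scraps are at (265,244), (292,230) and (361,215). Next I fit the rim from depth.

Run:
```python
from h import *
for n,box in(('scene',(205,185,390,340)),('side',(245,195,370,335))):
    d=np.load(f'pics/{n}0.npy');P=cloud(n,d);u0,v0,u1,v1=box
    m=np.zeros((480,640),bool);m[v0:v1,u0:u1]=1
    img=cv2.imread(f'pics/{n}0.png').astype(int)
    table=P[(abs(P[...,2])<.02)&m&(d>0)];print(n,'bench z',np.median(table[:,2]))
    brown=(img[...,2]-img[...,0]>35)
    r=m&(d>0)&(abs(P[...,2]-.1)<.006)&brown
    X=P[r];print('rim n',len(X),'z',np.percentile(X[:,2],[10,50,90]), X.min(0),X.max(0))
    np.save(f'pics/{n}_rim.npy',X)
    # direct: pixels of key points onto z=.1
    c=imaging.calibration(n);K=np.array(c['intrinsics']);R=np.array(c['R']);t=np.array(c['t'])
    hi=m&(d>0)&(P[...,2]>.108)&(P[...,2]<.125)
    k,l,st,ce=cv2.connectedComponentsWithStats(hi.astype(np.uint8))
    for i in range(1,k):
        if st[i,4]>8: print('scrap?',st[i],P[l==i].mean(0).round(4))
    big=cv2.resize(cv2.imread(f'pics/{n}0.png')[v0:v1,u0:u1],None,fx=4,fy=4,interpolation=cv2.INTER_CUBIC);print(big.shape)
    cv2.imwrite(f'pics/{n}_crop.png',big)
```

```text
scene bench z -0.001387652648232067
rim n 1359 z [0.09531645 0.09840681 0.1017256 ] [ 0.48777246 -0.23656345  0.09401791] [0.83981549 0.13245191 0.10591892]
scrap? [355 209  13  10  72] [0.574  0.1186 0.1124]
scrap? [286 224  13  13  80] [ 0.5136 -0.0405  0.1117]
scrap? [259 239  15  12  77] [ 0.5132 -0.1137  0.1121]
(620, 740, 3)
side bench z -0.0001184226493270908
rim n 1078 z [0.0970243  0.09959172 0.10166261] [ 0.48493677 -0.24121744  0.09400136] [0.62533005 0.13348897 0.10587062]
scrap? [285 199  15   7  63] [0.566  0.1152 0.1117]
scrap? [273 232  13  11  88] [ 0.5065 -0.0421  0.1124]
scrap? [281 250  11  12 103] [ 0.5061 -0.1172  0.1123]
(560, 500, 3)
```

View pics/scene_crop.png

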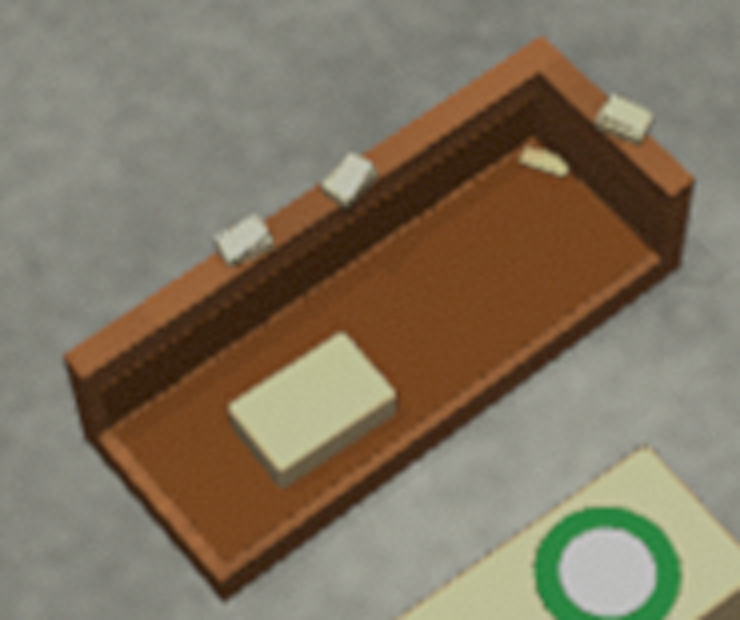

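The crop shows the rim's outer corners: open end (66,358), corner (541,40) and free end (693,180). The soap bar is mid-base, and the three scraps are on the rim.

```bash
cat >> h.py <<'E'
def ray(n,uv,z):
    c=imaging.calibration(n);K=np.array(c['intrinsics']);R=np.array(c['R']);t=np.array(c['t'])
    C=-R.T@t; w=R.T@np.linalg.solve(K,[*uv,1]); return C+w*(z-C[2])/w[2]
E
python3 - <<'E'
from h import *
from scipy.optimize import minimize
for nm,p in(('open',(66,358)),('corner',(541,40)),('free',(693,180)),('openin',(88,377))):
    print(nm,ray('scene',(205+(p[0]+.5)/4-.5,185+(p[1]+.5)/4-.5),.1).round(4))
for n in('scene','side'):
    X=np.load(f'pics/{n}_rim.npy');X=X[(X[:,0]<.66)]
    def cost(q):
        c,s=np.cos(q[2]),np.sin(q[2]);D=X[:,:2]-q[:2];x=D@[c,s];y=D@[-s,c]
        a=np.hypot(np.maximum(abs(x+.06)-.01,0),np.maximum(abs(y)-.18,0))
        b=np.hypot(np.maximum(abs(x)-.07,0),np.maximum(abs(y-.17)-.01,0))
        return np.minimum(np.minimum(a,b),.02).sum()+ .0
    r=min((minimize(cost,[.57,-.05,th],method='Nelder-Mead',options=dict(xatol=1e-6,fatol=1e-7,maxiter=3000)) for th in(-.1,-.03,.03)),key=lambda r:r.fun)
    print(n,r.x,r.fun/len(X))
    c=imaging.calibration(n)
print(imaging.calibration('wrist'))
E
```

```text
open [ 0.5136 -0.2366  0.1   ]
corner [0.4912 0.119  0.1   ]
free [0.6277 0.1283 0.1   ]
openin [ 0.5314 -0.233   0.1   ]
scene [ 0.57053896 -0.05383982  0.06320152] 9.001311395058052e-05
side [ 0.56567323 -0.05541324  0.06317356] 0.00012028138016740555
{'intrinsics': array([[360.31134878,   0.        , 325.1857325 ],
       [  0.        , 360.31134878, 237.18051403],
       [  0.        ,   0.        ,   1.        ]]), 'hand_eye': array([[-4.16117918e-05, -9.47903803e-01, -3.18556712e-01,
         8.22837876e-02],
       [ 9.99999973e-01, -1.12943814e-04,  2.05451895e-04,
        -1.97865223e-04],
       [-2.30727643e-04, -3.18556694e-01,  9.47903782e-01,
        -7.02367746e-02],
       [ 0.00000000e+00,  0.00000000e+00,  0.00000000e+00,
         1.00000000e+00]])}
```

```bash
cat >> h.py <<'E'
from scipy.spatial.transform import Rotation as Ro
def rot(q): return Ro.from_quat([q[1],q[2],q[3],q[0]])
YAW=.0632
def Rt(yaw): return np.array([[np.cos(yaw),-np.sin(yaw),0],[np.sin(yaw),np.cos(yaw),0],[0,0,1]])@np.array([[0,1,0],[1,0,0],[0,0,-1.]])
E
python3 - <<'E'
from h import *
s=readout.get_state();R=rot(s['ee_rot']);G=Ro.from_matrix(Rt(YAW))
rv=(R.inv()*G).as_rotvec();print('rv',rv)
p=np.array(s['position']);T=np.array([.625,-.011,.40]);n=15
for i in range(n):
    Ri=R*Ro.from_rotvec(rv*min(i/12,1));print((Ri.inv().apply((T-p)/n)/.2).round(3))
d=np.load('pics/scene0.npy');P=cloud('scene',d)
for nm,(u,v) in dict(bottle=(470,180),cap=(476,173),jar=(444,158),beaker=(407,130),block=(315,362)).items(): print(nm,P[v,u].round(3))
E
```

```text
rv [-1.56241197e-03  7.65180743e-04  1.15074457e+00]
[-0.197 -0.122 -0.032]
[-0.207 -0.103 -0.032]
[-0.216 -0.083 -0.032]
[-0.223 -0.061 -0.032]
[-0.228 -0.04  -0.032]
[-0.231 -0.018 -0.032]
[-0.231  0.004 -0.032]
[-0.23   0.027 -0.032]
[-0.226  0.048 -0.032]
[-0.221  0.07  -0.032]
[-0.213  0.091 -0.032]
[-0.203  0.111 -0.032]
[-0.192  0.13  -0.032]
[-0.192  0.13  -0.032]
[-0.192  0.13  -0.032]
bottle [0.667 0.38  0.144]
cap [0.671 0.389 0.169]
jar [0.559 0.405 0.108]
beaker [0.412 0.411 0.083]
block [ 0.806 -0.187  0.093]
```

{"fn": "servo_tool", "kwargs": {
  "moves": [
    {"dp": [-0.197,-0.122,-0.032],"delta_rot": [0,0,0.96],"fingers": 0},
    {"dp": [-0.207,-0.103,-0.032],"delta_rot": [0,0,0.96],"fingers": 0},
    {"dp": [-0.216,-0.083,-0.032],"delta_rot": [0,0,0.96],"fingers": 0},
    {"dp": [-0.223,-0.061,-0.032],"delta_rot": [0,0,0.96],"fingers": 0},
    {"dp": [-0.228,-0.04,-0.032],"delta_rot": [0,0,0.96],"fingers": 0}
  ]
}}

```text
clock: 0.6
position: [0.3428, 0.354, 0.3358]
ee_rot: [-0.0, 0.408, 0.913, -0.0]
contact_force: [0.7, -0.2, 0.6]
width: 0.0126
gripper_force: 0.0
```

{"fn": "servo_tool", "kwargs": {
  "moves": [
    {"dp": [-0.231,-0.018,-0.032],"delta_rot": [0,0,0.96],"fingers": 0},
    {"dp": [-0.231,0.004,-0.032],"delta_rot": [0,0,0.96],"fingers": 0},
    {"dp": [-0.23,0.027,-0.032],"delta_rot": [0,0,0.96],"fingers": 0},
    {"dp": [-0.226,0.048,-0.032],"delta_rot": [0,0,0.96],"fingers": 0},
    {"dp": [-0.221,0.07,-0.032],"delta_rot": [0,0,0.96],"fingers": 0}
  ]
}}

```text
clock: 1.1
position: [0.4841, 0.1706, 0.3679]
ee_rot: [-0.0, 0.613, 0.79, -0.0]
contact_force: [1.3, 0.9, -0.3]
width: 0.0002
gripper_force: 0.0
```

{"fn": "servo_tool", "kwargs": {
  "moves": [
    {"dp": [-0.213,0.091,-0.032],"delta_rot": [0,0,0.96],"fingers": 0},
    {"dp": [-0.203,0.111,-0.032],"delta_rot": [0,0,0.95],"fingers": 0},
    {"dp": [-0.192,0.13,-0.032],"delta_rot": [0,0,0],"fingers": 0},
    {"dp": [-0.192,0.13,-0.032],"delta_rot": [0,0,0],"fingers": 0},
    {"dp": [-0.192,0.13,-0.032],"delta_rot": [0,0,0],"fingers": 0}
  ]
}}

```text
clock: 1.6
position: [0.6259, -0.0127, 0.3996]
ee_rot: [-0.0, 0.685, 0.729, -0.0]
contact_force: [0.2, -0.1, -0.2]
width: 0.0003
gripper_force: 0.0
```

{"fn": "servo_tool", "kwargs": {
  "moves": [
    {"dp": [0,0,0],"delta_rot": [0,0,0],"fingers": 0},
    {"dp": [0,0,0],"delta_rot": [0,0,0],"fingers": 0},
    {"dp": [0,0,0],"delta_rot": [0,0,0],"fingers": 0}
  ]
}}

```text
clock: 1.9
position: [0.6245, -0.0103, 0.3994]
ee_rot: [-0.001, 0.684, 0.729, -0.0]
contact_force: [-0.3, -0.8, -0.7]
width: 0.0003
gripper_force: 0.0
```

Run:
```python
from h import *
s=readout.get_state();print({k:np.round(v,4).tolist() for k,v in s.items()})
print('rv err',rot(s['ee_rot']).as_matrix())
np.savez('pics/w1pose.npz',p=s['position'],q=s['ee_rot'])
snap('wrist','w1')
```

```text
{'clock': 1.9, 'qpos': [-0.1282, 0.3199, 1.2104, 0.0007, 1.6131, -0.1917], 'qd': [0.0138, -0.014, 0.0047, -0.0018, -0.0015, -0.0014], 'effort': [-0.778, -45.0118, -26.2129, -0.0542, -0.0414, 0.0012], 'position': [0.6245, -0.0103, 0.3994], 'ee_rot': [-0.0009, 0.6843, 0.7292, -0.0002], 'contact_force': [-0.2895, -0.8318, -0.7088], 'moment': [0.0301, 0.0596, -0.0004], 'gripper_force': 0.0, 'width': 0.0003}
rv err [[-6.34640350e-02  9.97982798e-01 -1.62811882e-03]
 [ 9.97983637e-01  6.34655350e-02  8.86761500e-04]
 [ 9.88302155e-04 -1.56855848e-03 -9.99998281e-01]]
```

View pics/w1.png

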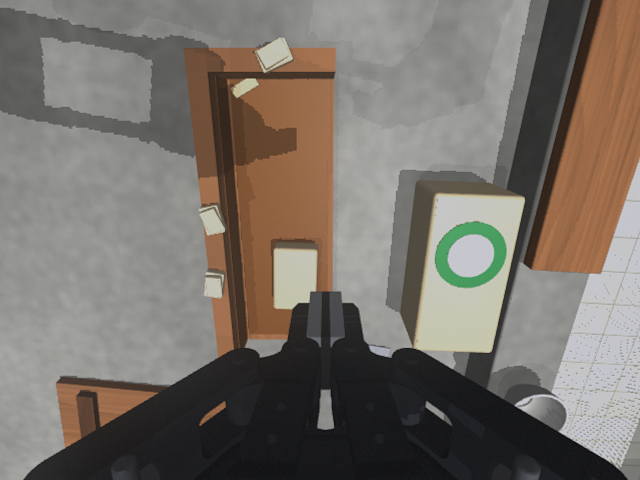

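The wrist view shows the outer corner at (185,48), the free end at (335,48–73), and the scraps at (273,54), (212,219) and (214,284). I fit the rim from this closer view.

Run:
```python
from h import *
from scipy.optimize import minimize
c=imaging.calibration('wrist');K=np.array(c['intrinsics']);H=np.array(c['hand_eye'])
z=np.load('pics/w1pose.npz');R=rot(z['q']).as_matrix();C=R@H[:3,3]+z['p']
d=np.load('pics/w1.npy');v,u=np.mgrid[:480,:640]
P=np.stack([(u-K[0,2])/K[0,0]*d,(v-K[1,2])/K[1,1]*d,d],-1)@(R@H[:3,:3]).T+C
m=np.zeros((480,640),bool);m[35:350,175:345]=1
t=P[(abs(P[...,2])<.015)&(u<170)&(v<340)&(d>0)];print('bench z',np.median(t[:,2]))
img=cv2.imread('pics/w1.png').astype(int)
cols=(img[...,2]-img[...,0]>25)
X=P[m&(d>0)&(abs(P[...,2]-.1)<.006)&cols];print(len(X),np.percentile(X[:,2],[10,50,90]))
def cost(q):
    co,s=np.cos(q[2]),np.sin(q[2]);D=X[:,:2]-q[:2];x=D@[co,s];y=D@[-s,co]
    a=np.hypot(np.maximum(abs(x+.06)-.01,0),np.maximum(abs(y)-.18,0))
    b=np.hypot(np.maximum(abs(x)-.07,0),np.maximum(abs(y-.17)-.01,0))
    return np.minimum(np.minimum(a,b),.02).sum()
r=min((minimize(cost,[.57,-.055,th],method='Nelder-Mead',options=dict(xatol=1e-6,fatol=1e-7,maxiter=3000)) for th in(.04,.0632,.08)),key=lambda r:r.fun);print(r.x,r.fun/len(X))
q=r.x;co,s=np.cos(q[2]),np.sin(q[2])
def ry(uv,zz):
    w=R@H[:3,:3]@np.linalg.solve(K,[*uv,1]);return C+w*(zz-C[2])/w[2]
for nm,uv in dict(corner=(184.5,48),free=(335,48),freein=(335,73),inner=(208.5,73)).items():
    p=ry(uv,.1);D=p[:2]-q[:2];print(nm,p.round(4),'mould',np.round([D@[co,s],D@[-s,co]],4))
hi=m&(d>0)&(P[...,2]>.11)&(P[...,2]<.125)
k,l,st,ce=cv2.connectedComponentsWithStats(hi.astype(np.uint8))
for i in range(1,k):
    if st[i,4]>20:
        p=P[l==i].mean(0);D=p[:2]-q[:2];print('scrap',p.round(4),np.round([D@[co,s],D@[-s,co]],4))
print('odd',P[87,245])
```

```text
bench z 0.00028492556080939035
7510 [0.09923754 0.10029524 0.10132651]
[ 0.56597384 -0.05214596  0.06461329] 3.247014076823724e-06
corner [0.4855 0.1228 0.1   ] mould [-0.069   0.1798]
free [0.6238 0.1316 0.1   ] mould [0.0695 0.1796]
freein [0.6253 0.1106 0.1   ] mould [0.0697 0.1586]
inner [0.5067 0.1031 0.1   ] mould [-0.0491  0.1587]
scrap [0.569  0.1208 0.1133] [0.0142 0.1724]
scrap [ 0.5086 -0.0369  0.1132] [-0.0563  0.0189]
scrap [ 0.5081 -0.111   0.1134] [-0.0615 -0.055 ]
odd [0.5267515  0.09696901 0.0333455 ]
```

{"fn": "servo_tool", "kwargs": {
  "moves": [
    {"dp": [-0.17,-0.1,0.08],"delta_rot": [0,0,0],"fingers": 0},
    {"dp": [-0.17,-0.1,0.08],"delta_rot": [0,0,0],"fingers": 0},
    {"dp": [-0.17,-0.1,0.08],"delta_rot": [0,0,0],"fingers": 0},
    {"dp": [-0.17,-0.1,0.08],"delta_rot": [0,0,0],"fingers": 0},
    {"dp": [-0.17,-0.1,0.08],"delta_rot": [0,0,0],"fingers": 0}
  ]
}}

```text
clock: 2.45
position: [0.5348, -0.1864, 0.3198]
ee_rot: [0.0, 0.684, 0.73, 0.0]
contact_force: [1.2, -1.2, 0.0]
width: 0.0001
gripper_force: 0.0
```

{"fn": "servo_tool", "kwargs": {
  "moves": [
    {"dp": [-0.17,-0.1,0.12],"delta_rot": [0,0,0],"fingers": 0},
    {"dp": [0,0,0.12],"delta_rot": [0,0,0],"fingers": 0},
    {"dp": [0,0,0.12],"delta_rot": [0,0,0],"fingers": 0},
    {"dp": [0,0,0],"delta_rot": [0,0,0],"fingers": 0},
    {"dp": [0,0,0],"delta_rot": [0,0,0],"fingers": 0}
  ]
}}

```text
clock: 2.95
position: [0.5183, -0.2211, 0.2484]
ee_rot: [-0.0, 0.684, 0.73, 0.0]
contact_force: [-0.6, -0.7, 0.7]
width: -0.0003
gripper_force: 0.0
```

```bash
cat >> h.py <<'E'
def where():
    s=readout.get_state();p=np.array(s['position']);q=(.5665,-.053,.064);c,n=np.cos(q[2]),np.sin(q[2]);D=p[:2]-q[:2]
    R=rot(s['ee_rot']).as_matrix()
    print('mould xy mm',np.round([1e3*D@[c,n],1e3*D@[-n,c]],1),'tip above rim mm',round(1e3*(p[2]-.173),2),'yaw',np.arctan2(R[1,1],R[0,1]).round(4),'z',R[:,2].round(4),'F',np.round(s['contact_force'],1),'t',s['clock'])
    return s,R
E
python3 - <<'E'
from h import *
s,R=where()
E
```

```text
mould xy mm [ -58.9 -164.7] tip above rim mm 75.43 yaw 0.0644 z [ 1.e-04  2.e-04 -1.e+00] F [-0.6 -0.7  0.7] t 2.95
```

{"fn": "servo_tool", "kwargs": {
  "moves": [
    {"dp": [-0.002,-0.005,0.12],"delta_rot": [0,0,0],"fingers": 0},
    {"dp": [0,0,0.12],"delta_rot": [0,0,0],"fingers": 0},
    {"dp": [0,0,0.08],"delta_rot": [0,0,0],"fingers": 0},
    {"dp": [0,0,0.02],"delta_rot": [0,0,0],"fingers": 0},
    {"dp": [0,0,0],"delta_rot": [0,0,0],"fingers": 0}
  ]
}}

```text
clock: 3.45
position: [0.518, -0.2223, 0.1809]
ee_rot: [0.001, 0.684, 0.729, 0.0]
contact_force: [0.2, -0.2, -0.2]
width: -0.0
gripper_force: 0.0
```

Run:
```python
from h import *
s,R=where(); snap('side','side1'); img=cv2.imread('pics/side1.png')[180:340,220:400]
cv2.imwrite('pics/side1c.png',cv2.resize(img,None,fx=3.5,fy=3.5,interpolation=cv2.INTER_CUBIC)); where()
```

```text
mould xy mm [ -59.2 -165.9] tip above rim mm 7.88 yaw 0.0641 z [ 1.3e-03 -6.0e-04 -1.0e+00] F [ 0.2 -0.2 -0.2] t 3.45
mould xy mm [ -59.  -166.2] tip above rim mm 8.36 yaw 0.0638 z [ 0.0023 -0.0012 -1.    ] F [ 0.3 -0.5  0.6] t 3.5
```

View pics/side1c.png

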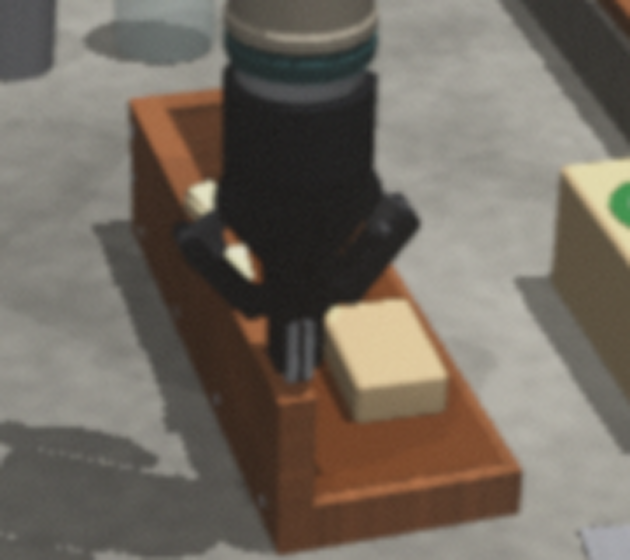

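The fingers stand centred over the wall's top near the open end, at crop (295,375). Next I lower to about 3 mm and begin the stroke.

{"fn": "servo_tool", "kwargs": {
  "moves": [
    {"dp": [0,0,0.012],"delta_rot": [0,0,0],"fingers": 0},
    {"dp": [0,0,0.012],"delta_rot": [0,0,0],"fingers": 0},
    {"dp": [0,0,0],"delta_rot": [0,0,0],"fingers": 0},
    {"dp": [0,0,0],"delta_rot": [0,0,0],"fingers": 0}
  ]
}}

```text
clock: 3.9
position: [0.5174, -0.2227, 0.1753]
ee_rot: [0.0, 0.685, 0.729, 0.0]
contact_force: [0.3, 0.1, -0.0]
width: 0.0
gripper_force: 0.0
```

```bash
python3 -c "
from h import *
where()"
```

```text
mould xy mm [ -59.9 -166.2] tip above rim mm 2.27 yaw 0.063 z [ 3.e-04 -1.e-04 -1.e+00] F [ 0.3  0.1 -0. ] t 3.9
```

{"fn": "servo_tool", "kwargs": {
  "moves": [
    {"dp": [0.02,0,0],"delta_rot": [0,0,0],"fingers": 0},
    {"dp": [0.04,0,0],"delta_rot": [0,0,0],"fingers": 0},
    {"dp": [0.04,0,0],"delta_rot": [0,0,0],"fingers": 0},
    {"dp": [0.04,0,0],"delta_rot": [0,0,0],"fingers": 0},
    {"dp": [0.04,0,0],"delta_rot": [0,0,0],"fingers": 0}
  ]
}}

```text
clock: 4.4
position: [0.5149, -0.1857, 0.1751]
ee_rot: [-0.0, 0.684, 0.729, 0.0]
contact_force: [-0.2, 0.4, -0.0]
width: 0.0002
gripper_force: 0.0
```

{"fn": "servo_tool", "kwargs": {
  "moves": [
    {"dp": [0.04,0,0],"delta_rot": [0,0,0],"fingers": 0},
    {"dp": [0.04,0,0],"delta_rot": [0,0,0],"fingers": 0},
    {"dp": [0.04,0,0],"delta_rot": [0,0,0],"fingers": 0},
    {"dp": [0.04,0,0],"delta_rot": [0,0,0],"fingers": 0},
    {"dp": [0.04,0,0],"delta_rot": [0,0,0],"fingers": 0}
  ]
}}

```text
clock: 4.9
position: [0.5125, -0.1461, 0.1751]
ee_rot: [-0.0, 0.684, 0.729, 0.0]
contact_force: [0.4, -1.0, 0.1]
width: -0.0003
gripper_force: 0.0
```

```bash
python3 -c "
from h import *
where()"
```

```text
mould xy mm [-59.8 -89.5] tip above rim mm 2.08 yaw 0.063 z [ 1.e-04  1.e-04 -1.e+00] F [ 0.4 -1.   0.1] t 4.9
```

{"fn": "servo_tool", "kwargs": {
  "moves": [
    {"dp": [0.04,0,-0.001],"delta_rot": [0,0,0],"fingers": 0},
    {"dp": [0.04,0,-0.001],"delta_rot": [0,0,0],"fingers": 0},
    {"dp": [0.04,0,0],"delta_rot": [0,0,0],"fingers": 0},
    {"dp": [0.04,0,0],"delta_rot": [0,0,0],"fingers": 0},
    {"dp": [0.04,0,0],"delta_rot": [0,0,0],"fingers": 0}
  ]
}}

```text
clock: 5.4
position: [0.51, -0.1062, 0.1755]
ee_rot: [0.0, 0.684, 0.729, 0.0]
contact_force: [1.2, 0.0, -0.1]
width: -0.0002
gripper_force: 0.1
```

{"fn": "servo_tool", "kwargs": {
  "moves": [
    {"dp": [0.04,0,0],"delta_rot": [0,0,0],"fingers": 0},
    {"dp": [0.04,0,0],"delta_rot": [0,0,0],"fingers": 0},
    {"dp": [0.04,0,0],"delta_rot": [0,0,0],"fingers": 0},
    {"dp": [0.04,0,0],"delta_rot": [0,0,0],"fingers": 0},
    {"dp": [0.04,0,0],"delta_rot": [0,0,0],"fingers": 0}
  ]
}}

```text
clock: 5.9
position: [0.5075, -0.0663, 0.1755]
ee_rot: [0.0, 0.684, 0.729, 0.0]
contact_force: [0.7, -0.4, -0.3]
width: 0.0001
gripper_force: 0.1
```

{"fn": "servo_tool", "kwargs": {
  "moves": [
    {"dp": [0.04,0,0],"delta_rot": [0,0,0],"fingers": 0},
    {"dp": [0.04,0,0],"delta_rot": [0,0,0],"fingers": 0},
    {"dp": [0.04,0,0],"delta_rot": [0,0,0],"fingers": 0},
    {"dp": [0.04,0,0],"delta_rot": [0,0,0],"fingers": 0},
    {"dp": [0.04,0,0],"delta_rot": [0,0,0],"fingers": 0}
  ]
}}

```text
clock: 6.4
position: [0.5049, -0.0264, 0.1755]
ee_rot: [-0.0, 0.684, 0.729, 0.0]
contact_force: [-0.3, -0.2, 0.4]
width: 0.0001
gripper_force: 0.0
```

```bash
python3 -c "
from h import *
where(); snap('wrist','w2')"
```

```text
mould xy mm [-59.7  30.5] tip above rim mm 2.47 yaw 0.063 z [-0.e+00  1.e-04 -1.e+00] F [-0.3 -0.2  0.4] t 6.4
```

View pics/w2.png

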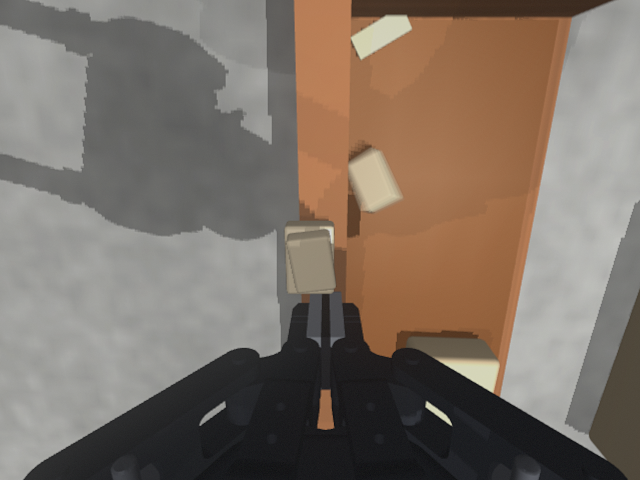

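The view shows scrap1 ahead of the fingers at (310,258). Scrap2 has dropped inside at (375,180), and the rim (columns 295–350) is centred on the fingers. I continue to the corner.

{"fn": "servo_tool", "kwargs": {
  "moves": [
    {"dp": [0.04,0,0],"delta_rot": [0,0,0],"fingers": 0},
    {"dp": [0.04,0,0],"delta_rot": [0,0,0],"fingers": 0},
    {"dp": [0.04,0,0],"delta_rot": [0,0,0],"fingers": 0},
    {"dp": [0.04,0,0],"delta_rot": [0,0,0],"fingers": 0},
    {"dp": [0.04,0,0],"delta_rot": [0,0,0],"fingers": 0}
  ]
}}

```text
clock: 6.95
position: [0.5024, 0.0136, 0.1755]
ee_rot: [-0.0, 0.684, 0.729, 0.0]
contact_force: [-0.1, -0.7, 0.0]
width: -0.0004
gripper_force: 0.0
```

{"fn": "servo_tool", "kwargs": {
  "moves": [
    {"dp": [0.04,0,0],"delta_rot": [0,0,0],"fingers": 0},
    {"dp": [0.04,0,0],"delta_rot": [0,0,0],"fingers": 0},
    {"dp": [0.04,0,0],"delta_rot": [0,0,0],"fingers": 0},
    {"dp": [0.04,0,0],"delta_rot": [0,0,0],"fingers": 0},
    {"dp": [0.04,0,0],"delta_rot": [0,0,0],"fingers": 0}
  ]
}}

```text
clock: 7.45
position: [0.4999, 0.0535, 0.1755]
ee_rot: [-0.0, 0.684, 0.729, 0.0]
contact_force: [-0.5, -0.9, 0.6]
width: 0.0001
gripper_force: 0.0
```

{"fn": "servo_tool", "kwargs": {
  "moves": [
    {"dp": [0.04,0,0],"delta_rot": [0,0,0],"fingers": 0},
    {"dp": [0.04,0,0],"delta_rot": [0,0,0],"fingers": 0},
    {"dp": [0.04,0,0],"delta_rot": [0,0,0],"fingers": 0},
    {"dp": [0.04,0,0],"delta_rot": [0,0,0],"fingers": 0},
    {"dp": [0.04,0,0],"delta_rot": [0,0,0],"fingers": 0}
  ]
}}

```text
clock: 7.95
position: [0.4974, 0.0934, 0.1755]
ee_rot: [-0.0, 0.684, 0.729, 0.0]
contact_force: [-0.3, 0.2, -0.7]
width: -0.0002
gripper_force: 0.0
```

```bash
python3 -c "
from h import *
where(); snap('wrist','w3')"
```

```text
mould xy mm [-59.6 150.5] tip above rim mm 2.5 yaw 0.063 z [ 0.e+00  1.e-04 -1.e+00] F [-0.3  0.2 -0.7] t 7.95
```

View pics/w3.png

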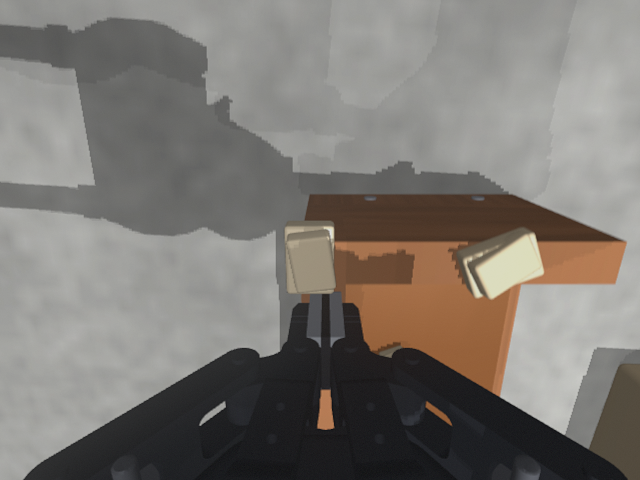

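The end board's edge is at row 240, scrap1 is straight ahead at (310,260), and scrap3 is at (505,262). I go on to the corner.

{"fn": "servo_tool", "kwargs": {
  "moves": [
    {"dp": [0.04,0,0],"delta_rot": [0,0,0],"fingers": 0},
    {"dp": [0.04,0,0],"delta_rot": [0,0,0],"fingers": 0},
    {"dp": [0.025,0,0],"delta_rot": [0,0,0],"fingers": 0},
    {"dp": [0,0,0],"delta_rot": [0,0,0],"fingers": 0},
    {"dp": [0,0,0],"delta_rot": [0,0,0],"fingers": 0}
  ]
}}

```text
clock: 8.5
position: [0.4961, 0.1138, 0.1755]
ee_rot: [0.0, 0.684, 0.729, -0.0]
contact_force: [0.7, 0.6, 0.0]
width: 0.0
gripper_force: 0.0
```

```bash
python3 -c "
from h import *
where(); snap('wrist','w4')"
```

```text
mould xy mm [-59.6 170.9] tip above rim mm 2.46 yaw 0.0634 z [-1.e-04 -1.e-04 -1.e+00] F [0.7 0.6 0. ] t 8.5
```

View pics/w4.png

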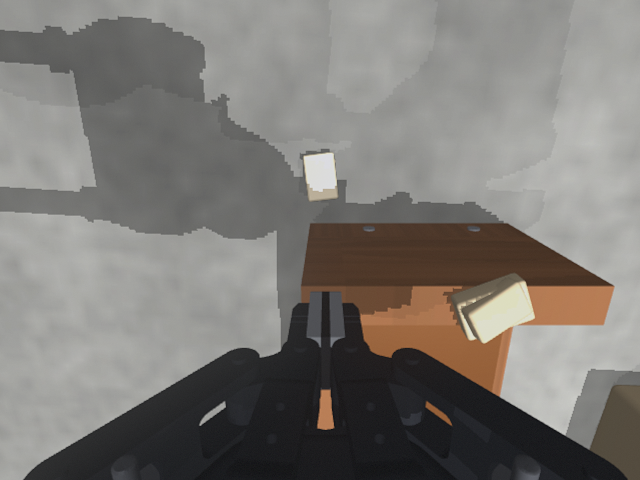

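Scrap1 has dropped off beyond the corner (320,175). I now run along the end board.

{"fn": "servo_tool", "kwargs": {
  "moves": [
    {"dp": [-0.002,0.02,0],"delta_rot": [0,0,0],"fingers": 0},
    {"dp": [-0.002,0.04,0],"delta_rot": [0,0,0],"fingers": 0},
    {"dp": [0,0.04,0],"delta_rot": [0,0,0],"fingers": 0},
    {"dp": [0,0.04,0],"delta_rot": [0,0,0],"fingers": 0},
    {"dp": [0,0.04,0],"delta_rot": [0,0,0],"fingers": 0}
  ]
}}

```text
clock: 9.05
position: [0.5331, 0.1151, 0.1754]
ee_rot: [0.0, 0.685, 0.729, 0.0]
contact_force: [-0.8, -0.8, -0.7]
width: -0.0001
gripper_force: 0.0
```

{"fn": "servo_tool", "kwargs": {
  "moves": [
    {"dp": [0,0.04,0],"delta_rot": [0,0,0],"fingers": 0},
    {"dp": [0,0.04,0],"delta_rot": [0,0,0],"fingers": 0},
    {"dp": [0,0.04,0],"delta_rot": [0,0,0],"fingers": 0},
    {"dp": [0,0.04,0],"delta_rot": [0,0,0],"fingers": 0},
    {"dp": [0,0.04,0],"delta_rot": [0,0,0],"fingers": 0}
  ]
}}

```text
clock: 9.55
position: [0.5727, 0.1178, 0.1755]
ee_rot: [-0.0, 0.684, 0.729, 0.0]
contact_force: [0.3, -0.6, -0.4]
width: 0.0
gripper_force: 0.0
```

```bash
python3 -c "
from h import *
where()"
```

```text
mould xy mm [ 17.1 170. ] tip above rim mm 2.48 yaw 0.0631 z [ 0.e+00  1.e-04 -1.e+00] F [ 0.3 -0.6 -0.4] t 9.55
```

{"fn": "servo_tool", "kwargs": {
  "moves": [
    {"dp": [0,0.04,0],"delta_rot": [0,0,0],"fingers": 0},
    {"dp": [0,0.04,0],"delta_rot": [0,0,0],"fingers": 0},
    {"dp": [0,0.04,0],"delta_rot": [0,0,0],"fingers": 0},
    {"dp": [0,0.04,0],"delta_rot": [0,0,0],"fingers": 0},
    {"dp": [0,0.04,0],"delta_rot": [0,0,0],"fingers": 0}
  ]
}}

```text
clock: 10.05
position: [0.6126, 0.1202, 0.1755]
ee_rot: [0.0, 0.684, 0.729, 0.0]
contact_force: [0.4, -0.3, -0.1]
width: 0.0
gripper_force: 0.0
```

{"fn": "servo_tool", "kwargs": {
  "moves": [
    {"dp": [0,0.04,0],"delta_rot": [0,0,0],"fingers": 0},
    {"dp": [0,0.04,0],"delta_rot": [0,0,0],"fingers": 0},
    {"dp": [0,0.04,0],"delta_rot": [0,0,0],"fingers": 0},
    {"dp": [0,0.04,0],"delta_rot": [0,0,0],"fingers": 0},
    {"dp": [0,0.04,0],"delta_rot": [0,0,0],"fingers": 0}
  ]
}}

```text
clock: 10.55
position: [0.6525, 0.1228, 0.1755]
ee_rot: [-0.0, 0.684, 0.729, 0.0]
contact_force: [-1.0, 0.7, 0.4]
width: 0.0003
gripper_force: 0.0
```

{"fn": "servo_tool", "kwargs": {
  "moves": [
    {"dp": [0,0.02,0],"delta_rot": [0,0,0],"fingers": 0},
    {"dp": [0,0,0],"delta_rot": [0,0,0],"fingers": 0},
    {"dp": [0,0,0],"delta_rot": [0,0,0],"fingers": 0},
    {"dp": [0,0,-0.1],"delta_rot": [0,0,0],"fingers": 0},
    {"dp": [0,0,-0.2],"delta_rot": [0,0,0],"fingers": 0}
  ]
}}

```text
clock: 11.05
position: [0.6534, 0.1228, 0.2324]
ee_rot: [-0.003, 0.684, 0.729, -0.003]
contact_force: [0.4, 0.3, 0.3]
width: -0.0001
gripper_force: 0.0
```

{"fn": "servo_tool", "kwargs": {
  "moves": [
    {"dp": [0,0,-0.2],"delta_rot": [0,0,0],"fingers": 0},
    {"dp": [0,0,-0.2],"delta_rot": [0,0,0],"fingers": 0},
    {"dp": [0,0,-0.1],"delta_rot": [0,0,0],"fingers": 0},
    {"dp": [0,0,0],"delta_rot": [0,0,0],"fingers": 0},
    {"dp": [0,0,0],"delta_rot": [0,0,0],"fingers": 0}
  ]
}}

```text
clock: 11.55
position: [0.6552, 0.123, 0.3351]
ee_rot: [-0.0, 0.684, 0.729, -0.0]
contact_force: [-0.2, 0.5, -0.9]
width: 0.0005
gripper_force: 0.0
```

```bash
python3 -c "
from h import *
where(); snap('side','side9'); p,d=snap('scene','scene9')
for n in('scene','side'):
    a=cv2.imread(f'pics/{n}9.png');print(n)
a=cv2.imread('pics/scene9.png')[150:390,190:450]
b=cv2.imread('pics/side9.png')[170:410,200:380]
cv2.imwrite('pics/fin.png',cv2.resize(np.hstack([a,b]),None,fx=1.8,fy=1.8,interpolation=cv2.INTER_CUBIC))"
```

```text
mould xy mm [ 99.8 169.9] tip above rim mm 162.14 yaw 0.0631 z [-6.e-04  0.e+00 -1.e+00] F [-0.2  0.5 -0.9] t 11.55
scene
side
```

View pics/fin.png

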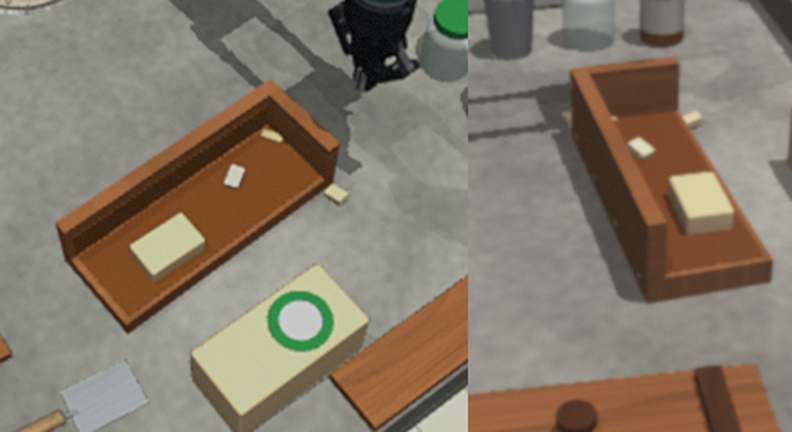

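The rim is clear all round. One scrap lies inside on the base at (234,176), scrap3 is on the bench at (337,193), scrap1 is beyond the corner, and the mould hasn't moved.

```bash
python3 -c "
from rig import manip
print(manip.sign_off())"
```

```text
the job is handed in; nothing more can be done
None
```

I wiped the rim in one stroke about 2.5 mm above the wood: all three scraps are off, the mould and other objects look unmoved in the final pictures, and the job is handed in at about 11.7 s.

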